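# Fold up a snack tray and put a box from the tilted bin in it

## Robot

A 6-joint arm with a two-finger parallel gripper is mounted at the origin on the work surface. World frame = base frame: x ahead of the robot, y to its left, z up, the work surface at z = 0. Lengths are in mm, angles in rad, forces in N, time in s.
With the tool pointing down it reaches from about 350 to 875 mm from the base axis. Payload 4.2 kg.
Tool frame: the origin (TCP) lies between the finger pads; the fingertips stand 17 mm ahead of it and the grasp point (between the pads) lies 2 mm behind it; z points along the fingers, y is the line along which they close (so a half turn about z gives the same grasp; the last joint's range is limited). The gripper opens to 85 mm and grips with 20 to 120 N. Pads are 22 mm wide; open, the fingers measure 114 mm over their backs; the gripper's body (76 mm by 85 mm) begins 54 mm behind the grasp point. The pads swing forward as they close: fully open they stand 13 mm farther back than shut.
Start: joints at [-0.858, 0.385, 0.008, 0, -1.194, -0.259], TCP at [274.002, -561.714, 248.312] pointing down, gripper open.
Joint ranges: [-3.14, 3.14], [-1.21, 2.06], [-1.07, 1.41], [-3.16, 2.05], [-2.99, -0.16], [-3.1, 3.1]. Speed limits (rad/s): [2.79, 2.79, 3.14, 3.14, 3.14, 3.14].

## Interface

Orientations are given as a unit quaternion [x, y, z, w].
In Python, from bench import arm gives the robot as it stands.
- The arm moves only by the tool shift_gripper, called after "Emit:" by a JSON object that holds its "fn" and its "kwargs", one argument or row to a line. Schema: {"type":"object","properties":{"offsets":{"type":"array","items":{"type":"number"},"minItems":6,"maxItems":60},"finger_gap":{"type":"number"},"only":{"type":"string"},"quiet":{"type":"boolean"},"lines":{"type":"string"}},"required":["offsets"],"additionalProperties":false}. offsets is one flat list of numbers that holds 1 to 10 rows one after another, with no inner brackets; each row has 6 numbers: dx, dy, dz in mm, then a rotation vector rx, ry, rz in rad; each row is the pose to reach, as a shift and turn from the pose commanded when the call began, along the tool's axes at that moment; what a row does not reach only later rows make up. A row lasts 1/10 s, in which the tool goes at most 50 mm and 0.15 rad, less where a joint would pass 70% of its speed; a pose out of reach is approached as far as the arm can. finger_gap is the finger opening in mm, set as the call begins (left out keeps the last). The fingers move at their own pace and stop on an object; the grip force is fixed at half the most. Time passes only in rows, so rows that do not move let the fingers close. The tool returns the time, the measured TCP pose, the force, the opening and the grip force at its end. only (a regular expression) keeps the lines of the reply that match it, lines (a string "A,B") keeps lines A to B, and quiet returns only ok. Input that does not fit is refused with a message, and nothing moves.
- arm.read_state(): the state, without advancing time (a new reading comes with each control period).
- arm.get_image(name): name is "scene" or "top" or "wrist"; returns the picture (384x512x3 uint8, blue, green, red); there is no depth.
- arm.get_calibration(name): a dict with "K" (3x3 intrinsics, pixels), "D" ([k1, k2, p1, p2, k3] as OpenCV has them; the pictures are not rectified), "rvec" (rotation vector, rad) and "tvec" (3), from world to camera coordinates, as OpenCV has them. Camera axes: x right, y down, z forward; pixel columns grow to the right and rows downward; lengths in mm; the calibration is good to about 2 mm. A picture is of the moment at which its call begins: read the wrist's pose just before it. get_calibration takes no time and is no camera call; for the wrist camera it gives the pose at the moment of the call.
- arm.job_done(): hands the job in; it is judged then, once.
The state is a dict: "clock": time; "joints": joint angles; "joint_vel": joint speeds; "joint_efforts": joint torques, N m; "position": TCP position; "ee_rot": TCP orientation; "contact_force": force on the tool from outside, world axes, zero at the start; "wrist_torque": the same for the moment, N m; "gripper_width": finger opening in mm; "grasp_force": force on a finger pad.
Only numpy, scipy, OpenCV 4.12 (cv2) and the standard library are available. Lean on these libraries where they do the work, as an engineer would, in place of code of your own. Each camera call takes 0.05 s, during which the arm holds its last target. There are 200 camera calls.

## Task

Get a snack tray ready for the volunteers: fold up the four walls of the cardboard tray until they stand fully upright, and move the green snack-bar box from the tilted bin into the tray, so that it stands upright on the tray's floor between the walls; set it down, do not drop it. Leave the other two boxes as they stand in their bays, and do not shift the sanitiser or the pen bucket.

Things in the scene. Friction and masses are not known exactly. Their poses are not given: they have to be found in the camera images.
- tray: brown corrugated-board tray fixed on a dark non-slip mat (300 x 340 x 2 mm). Base 96 (x) x 156 mm (y). Origin: centre of the mat's underside, on the counter; tray floor 5 mm above it. z up, -x near, +x far, +y left, -y right. Upright walls reach 65 mm above the counter, 87 x 153 mm clear inside; left and right walls carry folded-in 22 mm corner tabs
- wall_near (a joint): crease angle of the tray's near (-x) wall: 0 flat outwards, pi/2 (stop) upright. 3 mm board, 60 mm from crease to free edge, 156 mm long; crease 48 mm from the tray's centre, 3.5 mm above the counter. Starts sprung up 0.5 to 0.8 rad; stiff crease, stays where left. Carry the free edge up and in round its arc (2 N): a level push jams while it is low
- wall_far (a joint): crease angle of the tray's far (+x) wall: 0 flat outwards, pi/2 (stop) upright. 3 mm board, 60 mm from crease to free edge, 156 mm long; crease 48 mm from the tray's centre, 3.5 mm above the counter. Starts sprung up 0.5 to 0.8 rad; stiff crease, stays where left. Carry the free edge up and in round its arc (2 N): a level push jams while it is low
- wall_left (a joint): crease angle of the tray's left (+y) wall: 0 flat outwards, pi/2 (stop) upright. 3 mm board, 60 mm from crease to free edge, 94 mm long; crease 78 mm from the tray's centre, 3.5 mm above the counter. Starts sprung up 0.5 to 0.8 rad; stiff crease, stays where left. Carry the free edge up and in round its arc (2 N): a level push jams while it is low
- wall_right (a joint): crease angle of the tray's right (-y) wall: 0 flat outwards, pi/2 (stop) upright. 3 mm board, 60 mm from crease to free edge, 94 mm long; crease 78 mm from the tray's centre, 3.5 mm above the counter. Starts sprung up 0.5 to 0.8 rad; stiff crease, stays where left. Carry the free edge up and in round its arc (2 N): a level push jams while it is low
- wall_near_edge (a point): middle of the near wall's free edge, 61 mm from the crease
- wall_far_edge (a point): middle of the far wall's free edge, 61 mm from the crease
- wall_left_edge (a point): middle of the left wall's free edge, 61 mm from the crease
- wall_right_edge (a point): middle of the right wall's free edge, 61 mm from the crease
- bin: fixed brown wooden bin, 340 mm wide, three bays side by side along its y (centres -112, 0, 112 mm), tipped 35 degrees so its mouth faces up and to its -x. Origin on the counter, z up. Up the slope: front (-x) wall 65 mm high, back wall 75, dividers 55; floor 90 mm deep front to back. One snack box stands in each bay, leaning on the front wall, its upper half out, top 143 mm above the counter
- box_green: green snack-bar box with off-white bands, 42 (x) x 100 (y) x 130 mm (z), about 0.2 kg; the one to take. Origin: centre of its underside, z up the box. In the bin z leans 35 degrees towards the bin's -x. Too wide to grip along y: grip across x, above the front wall; 48 mm free behind it (+x) to the back wall, open in front. The bay is 8 mm wider than the box
- box_red: crimson snack-bar box with yellow bands, same size and stance; stays in the bin
- box_blue: blue snack-bar box with pale bands, same size and stance; stays in the bin
- sanitizer: green pump bottle of hand sanitiser with white pump, 68 mm across, 191 mm high, origin at the centre of its underside; to be left alone
- bucket: small steel bucket of green pens, 78 mm across, 122 mm high with the pens, origin at the centre of its underside; to be left alone

How it is judged (in metres and radians):
At the end, for the whole second after the job is handed in: all tray walls above 1.40 rad; green box at rest, upright within 7 deg, its underside centre under 12 mm above the counter and within 32 mm (x), 35 mm (y) of the tray centre; other boxes within 30 mm, sanitiser and bucket within 20 mm of their starts (value of joint each of wall_near, wall_far, wall_left, wall_right above 1.4 rad and z of box_green in the frame of tray between 0 and 0.012 m and x of box_green in the frame of tray between -0.032 and 0.032 m and y of box_green in the frame of tray between -0.035 and 0.035 m and angle between box_green's own z axis and vertical below 0.12 rad and linear speed of box_green below 0.01 m/s and distance of each of box_red, box_blue from where it was at the start of the episode below 0.03 m and distance of each of sanitizer, bucket from where it was at the start of the episode below 0.02 m); the robot touches nothing.
It fails at once if the green box is let go more than 15 mm above the tray's floor (dropped in) (contact force between box_green and the fingers below 0.05 N and horizontal distance between box_green and tray below 0.11 m and z of box_green in the frame of tray above 0.02 m).
It fails at once if a bystander is shifted by more than 40 mm (another box, the sanitiser or the bucket) (distance of any of box_red, box_blue, sanitizer, bucket from where it was at the start of the episode above 0.04 m).
It also fails if it takes over 72 s, if anything falls off the work surface, if the arm or the gripper's body presses on something with over 40 N, if the wrist force passes 120 N, or if a joint passes its speed limit or range.

## Working session

There is one attempt and no reset: what is moved stays moved. The work goes in short steps, Python scripts to look and compute and a tool call to move; the robot and the scene stay as the last step left them, time stands still between calls to the robot, and variables do not carry over. Pictures are saved under pics/ and viewed, at most 10 in all, crops included, and the job is handed in when it is done.

```bash
ls; mkdir -p pics
```

Run:
```python
from bench import arm
import cv2,numpy as np
a=arm.get_image("scene");b=arm.get_image("top")
cv2.imwrite("pics/scene0.png",a);cv2.imwrite("pics/top0.png",b)
for n in("scene","top","wrist"):
    c=arm.get_calibration(n);R=cv2.Rodrigues(np.array(c["rvec"],float))[0]
    print(n,np.round(c["K"],1).tolist(),np.round(c["D"],3),np.round(-R.T@np.array(c["tvec"]).ravel()),np.round(R,2).tolist())
print(arm.read_state())
```

```text
bench.py
pics
scene [[432.9, 0.0, 248.5], [0.0, 432.9, 190.2], [0.0, 0.0, 1.0]] [-0.14  0.    0.    0.    0.  ] [1540.  144.  755.] [[-0.16, 0.99, 0.01], [0.58, 0.1, -0.81], [-0.8, -0.12, -0.59]]
top [[459.1, 0.0, 246.6], [0.0, 459.1, 190.3], [0.0, 0.0, 1.0]] [-0.118  0.     0.     0.     0.   ] [ 437.  -16. 1271.] [[-0.01, -1.0, -0.01], [-0.99, 0.01, -0.11], [0.11, 0.01, -0.99]]
wrist [[302.0, 0.0, 260.1], [0.0, 302.0, 197.2], [0.0, 0.0, 1.0]] [-0.04  0.    0.    0.    0.  ] [ 204. -596.  373.] [[-0.44, 0.9, 0.0], [0.86, 0.42, 0.3], [0.27, 0.13, -0.95]]
{'clock': 0.1, 'joints': array([-8.58403302e-01,  3.85510036e-01,  6.79230331e-03, -4.21922075e-04,
       -1.19397262e+00, -2.58613462e-01]), 'joint_vel': array([ 7.13097560e-05, -2.28807748e-03,  2.99340195e-03,  2.55233756e-03,
       -9.64308099e-04, -2.33663378e-04]), 'joint_efforts': array([-1.10353889e-03, -3.93320060e+01,  1.88929528e+01,  4.19788018e+00,
       -2.57355903e-03,  4.10219570e-06]), 'position': array([ 273.80214482, -561.31744399,  247.32619254]), 'ee_rot': array([-2.24872186e-01,  9.74387790e-01,  9.29081044e-04, -2.68500815e-04]), 'contact_force': array([ 0.29286142,  0.01744952, -0.32398036]), 'wrist_torque': array([ 0.04524613, -0.05109282, -0.00633544]), 'grasp_force': 0.0, 'gripper_width': 86.03895327018583}
```

View pics/top0.png

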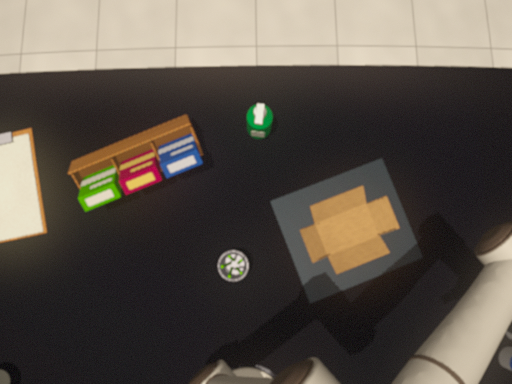

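View pics/scene0.png

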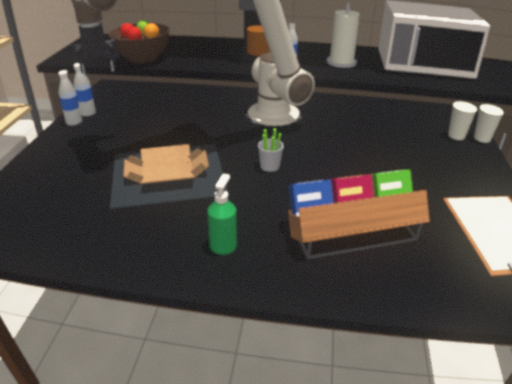

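The top view shows the mat, with corners near (271,201), (383,159), (420,258) and (309,302), and the brown cross of the tray centred near (349,229). The green box is at (100,188) at the bin's left end, the sanitiser at (260,120) and the bucket at (233,266). The scene view shows the boxes from behind, with green at (393,183), and the folded walls half up.

Create h.py:
```python
from bench import arm
import cv2,numpy as np
from scipy.spatial.transform import Rotation as Rn
def cal(n):
    c=arm.get_calibration(n);R=cv2.Rodrigues(np.array(c["rvec"],float))[0];t=np.array(c["tvec"],float).ravel()
    return np.array(c["K"],float),np.array(c["D"],float),R,t
def rays(n,uv,c=None):
    K,D,R,t=c or cal(n);p=cv2.undistortPoints(np.array(uv,float).reshape(-1,1,2),K,D).reshape(-1,2)
    d=np.c_[p,np.ones(len(p))]@R;return -R.T@t,d
def onplane(n,uv,z,c=None):
    o,d=rays(n,uv,c);return o+d*((z-o[2])/d[:,2])[:,None]
def tri(o1,d1,o2,d2):
    A=np.c_[d1,-d2];s=np.linalg.lstsq(A,o2-o1,rcond=None)[0];p,q=o1+s[0]*d1,o2+s[1]*d2
    return (p+q)/2,np.linalg.norm(p-q)
def big(m,k=0):
    m=cv2.morphologyEx(m.astype(np.uint8),cv2.MORPH_OPEN,np.ones((3,3)))
    cs=sorted(cv2.findContours(m,0,1)[0],key=cv2.contourArea);return cs[-1-k]
def toolvec(v,rot=None):  # world -> tool axes
    s=arm.read_state();return Rn.from_quat(s["ee_rot"]).inv().apply(v)
```

Run:
```python
from h import *
a=cv2.imread("pics/top0.png");b=cv2.imread("pics/scene0.png")
print("mat px",a[190,300],a[180,370],"table",a[150,330],a[250,200],"shadow mat",a[265,400])
print("brown",a[228,349],a[210,340],"bin",a[140,150])
hsv=cv2.cvtColor(a,cv2.COLOR_BGR2HSV)
m=(a.max(2)>45)&(hsv[...,1]<255);m[:, :250]=0;m[:150]=0;m[310:]=0;m[:,425:]=0
c=big(m);q=cv2.minAreaRect(c);print(q,cv2.approxPolyDP(c,8,True).reshape(-1,2).tolist())
P=onplane("top",[[271,201],[383,159],[420,258],[309,302]],2);print(P.round(),P.mean(0).round())
big2=cv2.resize(a[100:320,50:440],None,fx=2,fy=2,interpolation=cv2.INTER_CUBIC)
s1=cv2.resize(b[120:260,100:240],None,fx=2.6,fy=2.6,interpolation=2);s2=cv2.resize(b[150:260,280:440],None,fx=2.6,fy=2.6,interpolation=2)
t=cv2.resize(a[105:220,60:210],None,fx=2.6,fy=2.6,interpolation=2);t2=cv2.resize(a[180:280,290:410],None,fx=2.6,fy=2.6,interpolation=2)
can=np.zeros((600,800,3),np.uint8)
for im,(x,y) in((t,(0,0)),(t2,(400,0)),(s2,(0,305)),(s1[:290],(430,305))):
    h,w=im.shape[:2];h=min(h,600-y);w=min(w,800-x);can[y:y+h,x:x+w]=im[:h,:w]
cv2.imwrite("pics/can.png",can)
```

```text
mat px [80 82 80] [74 77 74] table [29 31 33] [34 30 35] shadow mat [41 46 50]
brown [ 96 158 205] [ 86 146 191] bin [ 56 114 162]
((346.76873779296875, 230.18202209472656), (113.50981140136719, 125.40776824951172), 68.49856567382812) [[382, 158], [270, 200], [310, 301], [417, 256]]
[[ 552.  -74.    2.]
 [ 667. -393.    2.]
 [ 388. -487.    2.]
 [ 274. -174.    2.]] [ 470. -282.    2.]
```

View pics/can.png

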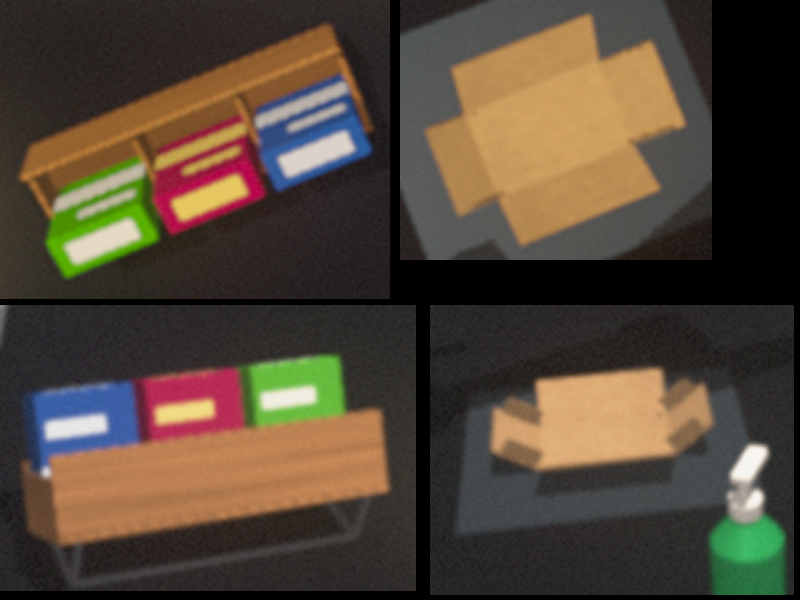

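The canvas shows the tray's base corners near (465,115), (608,62), (637,140) and (497,195), and the tabs standing on the left and right walls. The green box's top face carries a large white label at canvas (102,241), and its back face is visible. I'll use the wrist camera above the tray to measure it more precisely.

Emit:
{"fn": "shift_gripper", "kwargs": {
  "offsets": [-40, 22, -12, 0, 0, 0.1, -80, 44, -24, 0, 0, 0.1, -120, 66, -36, 0, 0, 0.1, -160, 88, -48, 0, 0, 0.1, -200, 110, -60, 0, 0, 0.1, -240, 132, -72, 0, 0, 0.1, -280, 154, -80, 0, 0, 0.1, -300, 165, -80, 0, 0, 0.1, -300, 165, -80, 0, 0, 0.1],
  "finger_gap": 0
}}

```text
clock: 1.0
position: [472.7, -279.5, 328.0]
ee_rot: [-0.178, 0.984, 0.0, 0.0]
contact_force: [-0.8, -0.2, -0.5]
gripper_width: -0.2
grasp_force: 0.0
```

Run:
```python
from h import *
c=cal("wrist");a=arm.get_image("wrist");cv2.imwrite("pics/w1.png",a);np.savez("w1.npz",K=c[0],D=c[1],R=c[2],t=c[3])
s=arm.read_state();print(s["position"],Rn.from_quat(s["ee_rot"]).as_matrix().round(3))
```

```text
[ 471.7721791  -280.64680231  327.84633395] [[-0.937 -0.349 -0.001]
 [-0.349  0.937  0.001]
 [ 0.001  0.001 -1.   ]]
```

View pics/w1.png

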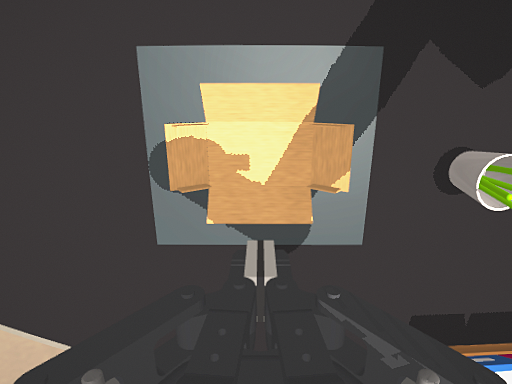

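The wrist view, where image-up is −x and right is +y, shows these features:
- **Mat corners:** (137,46), (383,46), (362,244), (157,244).
- **Near wall edge:** (201,83)–(320,83).
- **Far wall edge:** (207,223)–(311,223).
- **Right wall:** outer edge at x≈165–171.
- **Left wall:** outer edge at x≈353–348.

Run:
```python
from h import *
from scipy.optimize import minimize_scalar
a=cv2.imread("pics/w1.png");z=np.load("w1.npz");c=(z["K"],z["D"],z["R"],z["t"])
P=onplane("wrist",[[137,46],[383,46],[362,244],[157,244]],2,c);print(P.round(1).tolist(),P.mean(0).round(1))
x=(P[2]+P[3]-P[0]-P[1]);y=(P[1]+P[2]-P[0]-P[3]);print("yaw",np.degrees([np.arctan2(x[1],x[0]),np.arctan2(-y[0],y[1])]),"len",np.linalg.norm(x)/2,np.linalg.norm(y)/2)
C=P.mean(0);yaw=np.mean([np.arctan2(x[1],x[0]),np.arctan2(-y[0],y[1])])
ct=cal("top");b=cv2.imread("pics/top0.png")
def tw(t): # top-view canvas -> px
    return [290+(t[0]-400)/2.6,180+t[1]/2.6]
E={"near":([260.5,83],tw((590,216)),-48,0),"far":([259,223],tw((522,41)),48,0),"right":([168,157],tw((669,84)),0,-78),"left":([350.5,157],tw((442,173)),0,78)}
Z=Rn.from_euler("z",yaw).as_matrix()
for k,(uv,ut,cx,cy) in E.items():
    d=np.array([np.sign(cx),np.sign(cy),0]);o,r=rays("wrist",[uv],c);r=r[0]/np.linalg.norm(r[0])
    f=lambda th:np.linalg.norm(np.cross(Z@(np.array([cx,cy,3.5])+61*(d*np.cos(th)+np.array([0,0,np.sin(th)])))+[C[0],C[1],0]-o,r))
    m=minimize_scalar(f,bounds=(0.2,1.2),method="bounded");o2,r2=rays("top",[ut],ct)
    p,g=tri(o,r,o2,r2[0]);print(k,"th",round(m.x,2),round(m.fun,1),"tri",(Z.T@(p-[C[0],C[1],0])).round(1),"gap",round(g,1))
for q in((208,122),(311,122),(310,190),(208,190)): print(q,(Z.T@(onplane("wrist",[q],4,c)[0]-[C[0],C[1],0])).round(1))
```

```text
[[389.2, -491.7, 2.0], [270.5, -174.7, 2.0], [551.3, -69.2, 2.0], [670.9, -388.4, 2.0]] [ 470.5 -281.     2. ]
yaw [20.37826931 20.54096881] len 299.99067382377007 339.68336102911974
near th 0.59 0.9 tri [-97.6   0.7  47.7] gap 1.0
far th 0.67 0.9 tri [94.4 -1.5 45.4] gap 1.3
right th 0.58 1.7 tri [  -2.5 -127.9   43.2] gap 3.3
left th 0.63 2.5 tri [ -2.  125.5  40.5] gap 1.1
(208, 122) [-47.  -75.3   4. ]
(311, 122) [-47.2  74.5   4. ]
(310, 190) [55.8 78.2  4. ]
(208, 190) [ 56.1 -80.3   4. ]
```

Emit:
{"fn": "shift_gripper", "kwargs": {
  "offsets": [0, -45, 10, 0, 0, 0, 0, -90, 25, 0, 0, 0, 0, -130, 50, 0, 0, 0, 0, -162, 80, 0, 0, 0, 0, -162, 130, 0, 0, 0, 0, -162, 180, 0, 0, 0, 0, -162, 230, 0, 0, 0, 0, -162, 270, 0, 0, 0, 0, -162, 296, 0, 0, 0, 0, -162, 296, 0, 0, 0]
}}

```text
clock: 2.05
position: [523.1, -433.2, 26.7]
ee_rot: [-0.175, 0.985, 0.004, -0.004]
contact_force: [-1.1, 0.9, 0.0]
gripper_width: -0.0
grasp_force: 0.0
```

Emit:
{"fn": "shift_gripper", "kwargs": {
  "offsets": [0, 8, 0, 0, 0, 0, 0, 15, 0, 0, 0, 0, 0, 22, -6, 0, 0, 0, 0, 29, -13, 0, 0, 0, 0, 36, -20, 0, 0, 0, 0, 43, -24, 0, 0, 0, 0, 50, -27, 0, 0, 0, 0, 57, -30, 0, 0, 0, 0, 64, -32, 0, 0, 0, 0, 70, -33, 0, 0, 0]
}}

```text
clock: 3.05
position: [503.0, -367.6, 65.1]
ee_rot: [-0.176, 0.984, -0.0, 0.0]
contact_force: [2.6, -11.8, -8.7]
gripper_width: 0.1
grasp_force: 6.5
```

Emit:
{"fn": "shift_gripper", "kwargs": {
  "offsets": [0, -20, 0, 0, 0, 0, 0, -20, -45, 0, 0, 0, 0, 28, -60, 0, 0, 0, 0, 78, -60, 0, 0, 0, 0, 128, -60, 0, 0, 0, 0, 178, -60, 0, 0, 0, 0, 226, -55, 0, 0, 0, 0, 252, -15, 0, 0, 0, 0, 252, 33, 0, 0, 0, 0, 252, 33, 0, 0, 0]
}}

```text
clock: 4.05
position: [410.5, -131.1, 27.1]
ee_rot: [-0.176, 0.984, 0.001, -0.008]
contact_force: [-2.2, -0.6, -0.2]
gripper_width: -0.1
grasp_force: 0.0
```

Emit:
{"fn": "shift_gripper", "kwargs": {
  "offsets": [0, -8, 0, 0, 0, 0, 0, -15, 0, 0, 0, 0, 0, -22, -6, 0, 0, 0, 0, -29, -13, 0, 0, 0, 0, -36, -20, 0, 0, 0, 0, -43, -24, 0, 0, 0, 0, -50, -27, 0, 0, 0, 0, -57, -30, 0, 0, 0, 0, -64, -32, 0, 0, 0, 0, -70, -33, 0, 0, 0]
}}

```text
clock: 5.05
position: [438.7, -195.9, 64.6]
ee_rot: [-0.175, 0.985, 0.002, -0.001]
contact_force: [-2.5, 33.7, 6.8]
gripper_width: -0.1
grasp_force: 16.8
```

Emit:
{"fn": "shift_gripper", "kwargs": {
  "offsets": [0, 20, 0, 0, 0, 0, 0, 20, -45, 0, 0, 0, 30, -10, -60, 0, 0, 0, 60, -40, -60, 0, 0, 0, 95, -70, -60, 0, 0, 0, 125, -92, -50, 0, 0, 0, 132, -92, -10, 0, 0, 0, 132, -92, 32, 0, 0, 0, 132, -92, 32, 0, 0, 0]
}}

```text
clock: 5.95
position: [344.0, -328.3, 28.7]
ee_rot: [-0.175, 0.985, 0.004, -0.005]
contact_force: [-1.3, 0.5, 0.3]
gripper_width: 0.1
grasp_force: 0.0
```

Emit:
{"fn": "shift_gripper", "kwargs": {
  "offsets": [-8, 0, 0, 0, 0, 0, -15, 0, 0, 0, 0, 0, -22, 0, -4, 0, 0, 0, -29, 0, -10, 0, 0, 0, -36, 0, -17, 0, 0, 0, -43, 0, -22, 0, 0, 0, -50, 0, -27, 0, 0, 0, -57, 0, -30, 0, 0, 0, -64, 0, -32, 0, 0, 0, -72, 0, -33, 0, 0, 0]
}}

```text
clock: 6.95
position: [415.9, -304.3, 66.4]
ee_rot: [-0.176, 0.984, 0.0, -0.001]
contact_force: [-10.4, -8.6, 0.4]
gripper_width: -0.2
grasp_force: 8.8
```

Emit:
{"fn": "shift_gripper", "kwargs": {
  "offsets": [20, 0, 0, 0, 0, 0, 20, 0, -45, 0, 0, 0, -25, 1, -60, 0, 0, 0, -70, 2, -60, 0, 0, 0, -115, 2, -60, 0, 0, 0, -160, 2, -60, 0, 0, 0, -191, 2, -30, 0, 0, 0, -191, 2, 10, 0, 0, 0, -191, 2, 34, 0, 0, 0, -191, 2, 34, 0, 0, 0]
}}

```text
clock: 7.95
position: [590.4, -236.3, 27.6]
ee_rot: [-0.175, 0.984, 0.002, -0.004]
contact_force: [-1.7, -0.3, 0.5]
gripper_width: 0.2
grasp_force: 0.0
```

Emit:
{"fn": "shift_gripper", "kwargs": {
  "offsets": [8, 0, 0, 0, 0, 0, 15, 0, 0, 0, 0, 0, 22, 0, -4, 0, 0, 0, 29, 0, -10, 0, 0, 0, 36, 0, -17, 0, 0, 0, 43, 0, -22, 0, 0, 0, 50, 0, -27, 0, 0, 0, 57, 0, -30, 0, 0, 0, 64, 0, -32, 0, 0, 0, 72, 0, -33, 0, 0, 0]
}}

```text
clock: 8.95
position: [527.7, -261.4, 65.4]
ee_rot: [-0.176, 0.984, -0.0, 0.002]
contact_force: [16.0, 11.5, -11.2]
gripper_width: 0.2
grasp_force: 9.3
```

Emit:
{"fn": "shift_gripper", "kwargs": {
  "offsets": [-20, 0, 0, 0, 0, 0, -20, 0, -50, 0, 0, 0, -10, 0, -100, 0, 0, 0, 0, 0, -150, 0, 0, 0, 30, 0, -200, 0, 0, 0, 60, 0, -250, 0, 0, 0, 60, 0, -265, 0, 0, 0, 60, 0, -265, 0, 0, 0],
  "finger_gap": 85
}}

```text
clock: 9.75
position: [470.2, -283.7, 336.2]
ee_rot: [-0.175, 0.984, -0.003, 0.004]
contact_force: [0.8, 0.6, 0.0]
gripper_width: 85.2
grasp_force: 0.0
```

Run:
```python
from h import *
c=cal("wrist");a=arm.get_image("wrist");cv2.imwrite("pics/w2.png",a);np.savez("w2.npz",K=c[0],D=c[1],R=c[2],t=c[3])
```

```text
(no output)
```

View pics/w2.png

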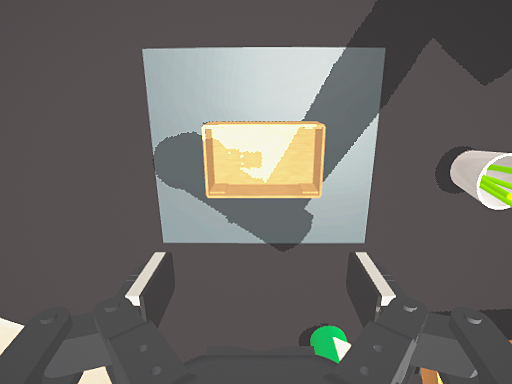

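All four walls stand upright: the rim spans (203,122)–(325,197) in the wrist view. Next, a rough position for the green box.

Run:
```python
from h import *
t=lambda x,y:[60+x/2.6,105+y/2.6]
p=onplane("top",[t(102,241),t(209,198),t(316,155)],130);print(p.round())
d=p[2]-p[0];print(np.degrees(np.arctan2(d[0],-d[1])))
s=arm.read_state();print(s["joints"].round(2),toolvec(np.array([p[0][0],p[0][1],336])-s["position"]).round(), toolvec(d).round(2))
```

```text
[[553. 366. 130.]
 [594. 261. 130.]
 [635. 156. 130.]]
21.31615981506525
[-0.25  0.2  -0.04  0.   -1.33 -0.97] [-302.  580.   -4.] [  -4.32 -225.3     0.68]
```

Emit:
{"fn": "shift_gripper", "kwargs": {
  "offsets": [-25, 43, 0, 0, 0, 0, -50, 86, 0, 0, 0, 0, -75, 129, 0, 0, 0, 0, -100, 172, 0, 0, 0, 0, -125, 215, 0, 0, 0, 0, -150, 258, 0, 0, 0, 0, -175, 301, 0, 0, 0, 0, -200, 344, 0, 0, 0, 0, -225, 387, 0, 0, 0, 0, -250, 430, 0, 0, 0, 0]
}}

```text
clock: 10.8
position: [555.1, 209.7, 328.0]
ee_rot: [-0.176, 0.984, -0.001, -0.002]
contact_force: [1.2, -1.4, -0.5]
gripper_width: 85.0
grasp_force: 0.0
```

Emit:
{"fn": "shift_gripper", "kwargs": {
  "offsets": [-20, 35, 0, 0, 0, 0, -20, 70, 0, 0, 0, 0, -20, 70, 0, 0, 0, 0, -20, 70, 0, 0, 0, 0]
}}

```text
clock: 11.2
position: [549.6, 280.8, 328.0]
ee_rot: [-0.177, 0.984, -0.001, -0.002]
contact_force: [-0.6, -0.0, -0.4]
gripper_width: 85.2
grasp_force: 0.0
```

Run:
```python
from h import *
c=cal("wrist");a=arm.get_image("wrist");cv2.imwrite("pics/w3.png",a);np.savez("w3.npz",K=c[0],D=c[1],R=c[2],t=c[3])
```

Emit:
{"fn": "shift_gripper", "kwargs": {
  "offsets": [0, 40, 0, 0, 0, 0, 0, 80, 0, 0, 0, 0, 0, 110, 0, 0, 0, 0, 0, 110, 0, 0, 0, 0, 0, 110, 0, 0, 0, 0]
}}

```text
clock: 11.75
position: [512.4, 382.7, 329.8]
ee_rot: [-0.176, 0.984, -0.0, -0.0]
contact_force: [-0.1, -0.5, -0.6]
gripper_width: 84.9
grasp_force: 0.0
```

Run:
```python
from h import *
c=cal("wrist");a=arm.get_image("wrist");cv2.imwrite("pics/w4.png",a);np.savez("w4.npz",K=c[0],D=c[1],R=c[2],t=c[3])
b=cv2.imread("pics/w3.png")
cv2.imwrite("pics/w34.png",cv2.resize(np.vstack([b[:300],a[:300]]),None,fx=1,fy=1))
for n,i in(("3",b),("4",a)):
    h=cv2.cvtColor(i,cv2.COLOR_BGR2HSV)
    m=(abs(h[...,0].astype(int)-52)<14)&(h[...,1]>140)&(h[...,2]>60);k=big(m);print(n,cv2.boundingRect(k),cv2.contourArea(k))
```

```text
3 (281, 188, 95, 48) 3657.5
4 (191, 186, 88, 48) 3495.0
```

View pics/w34.png

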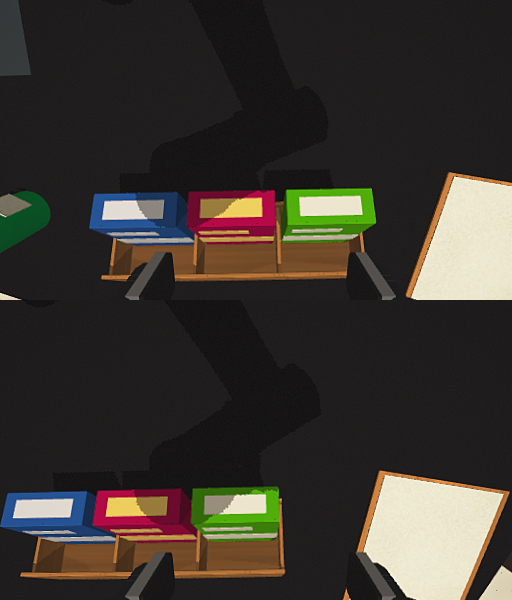

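Views 3 and 4 (−y at left, +y at right) show the green top face at about (286–375,188–224) and (192–279,188–224), with its label near (330,206) and (235,204). I'll triangulate the label and face corners.

Run:
```python
from h import *
L={};C={}
for n,(x0,x1) in(("3",(278,380)),("4",(186,284))):
    i=cv2.imread(f"pics/w{n}.png");z=np.load(f"w{n}.npz");C[n]=tuple(z[k] for k in"KDRt")
    h=cv2.cvtColor(i,cv2.COLOR_BGR2HSV);g=((abs(h[...,0].astype(int)-52)<16)&(h[...,1]>120)&(h[...,2]>40))
    m=(h[...,1]<110)&(h[...,2]>70);m[:,:x0]=0;m[:,x1:]=0;m[:187]=0;m[245:]=0
    cs=[]
    for k in sorted(cv2.findContours(m.astype(np.uint8),0,1)[0],key=cv2.contourArea)[::-1][:3]:
        r=cv2.boxPoints(cv2.minAreaRect(k));ap=cv2.approxPolyDP(k,3,True).reshape(-1,2);print(n,cv2.contourArea(k),ap.tolist());cs.append(k)
    p=cs[0].reshape(-1,2).astype(float);s,d=p.sum(1),p[:,0]-p[:,1]
    L[n]=np.array([p[s.argmin()],p[d.argmax()],p[s.argmax()],p[d.argmin()]])
    for v in range(186,232,4): 
        w=np.where(g[v,x0:x1])[0]; print(v,(w.min()+x0,w.max()+x0) if len(w) else None,end=" ")
    print()
pts=[]
o3,d3=rays("wrist",L["3"],C["3"]);o4,d4=rays("wrist",L["4"],C["4"])
for a,b in zip(d3,d4):
    p,e=tri(o3,a,o4,b);pts.append(p);print(p.round(1),round(e,1))
P=np.array(pts);print("c",P.mean(0).round(1));y=P[1]+P[2]-P[0]-P[3];x=P[2]+P[3]-P[0]-P[1]
n=np.cross(x,y);n/=np.linalg.norm(n);print("yaw",np.degrees(np.arctan2(-y[0],y[1])),"lens",np.linalg.norm(y)/2,np.linalg.norm(x)/2,"n",n,np.degrees(np.arccos(abs(n[2]))),"pitch",np.degrees(np.arctan2(x[2],np.hypot(*x[:2]))))
```

```text
3 1115.0 [[299, 197], [300, 215], [362, 214], [359, 196]]
3 281.0 [[358, 234], [283, 236], [282, 240], [350, 239]]
3 133.5 [[342, 228], [291, 232]]
186 None 190 (np.int64(286), np.int64(371)) 194 (np.int64(285), np.int64(372)) 198 (np.int64(284), np.int64(372)) 202 (np.int64(284), np.int64(373)) 206 (np.int64(283), np.int64(374)) 210 (np.int64(282), np.int64(374)) 214 (np.int64(282), np.int64(375)) 218 (np.int64(281), np.int64(375)) 222 (np.int64(281), np.int64(375)) 226 (np.int64(281), np.int64(371)) 230 (np.int64(281), np.int64(364)) 
4 1119.0 [[265, 194], [206, 195], [204, 214], [265, 212]]
4 285.5 [[277, 233], [203, 236], [276, 237]]
4 130.0 [[203, 228], [252, 229]]
186 (np.int64(255), np.int64(277)) 190 (np.int64(192), np.int64(278)) 194 (np.int64(192), np.int64(278)) 198 (np.int64(192), np.int64(278)) 202 (np.int64(192), np.int64(278)) 206 (np.int64(192), np.int64(278)) 210 (np.int64(192), np.int64(278)) 214 (np.int64(191), np.int64(278)) 218 (np.int64(191), np.int64(278)) 222 (np.int64(191), np.int64(278)) 226 (np.int64(195), np.int64(278)) 230 (np.int64(199), np.int64(277)) 
[557.9 330.6 126.5] 0.5
[532.6 395.7 126.3] 1.6
[548.1 401.3 139.1] 0.4
[574.8 337.6 136.2] 0.7
c [553.4 366.3 132. ]
yaw 22.012073047044517 lens 69.46314899920147 20.716098042903447 n [-0.4964023  -0.21806867  0.8402564 ] 32.832795545712 pitch 32.80937394512979
```

Create g.py:
```python
from h import *
ps=np.radians(21.4);T=np.radians(35)
bz=np.array([-np.sin(T)*np.cos(ps),-np.sin(T)*np.sin(ps),np.cos(T)]);by=np.array([-np.sin(ps),np.cos(ps),0]);bx=np.cross(by,bz)
top=np.array([553.4,366.3,131.5]);G=np.c_[-by,-bx,-bz]
def rel(p,Rm):
    s=arm.read_state();R0=Rn.from_quat(s["ee_rot"]);print("pos",s["position"].round(1),"j",s["joints"].round(2))
    print("d",R0.inv().apply(p-s["position"]).round(1),"rv",(R0.inv()*Rn.from_matrix(Rm)).as_rotvec().round(3))
```

```bash
python3 -c "
from g import *
rel(top+90*bz,G)"
```

```text
pos [512.7 382.2 330.1] j [ 0.89  0.37  0.19  0.   -1.39 -2.11]
d [ 18.8 -30.  124.9] rv [ 0.475 -0.486 -1.537]
```

Emit:
{"fn": "shift_gripper", "kwargs": {
  "offsets": [0, 0, 0, 0.04, -0.04, -0.13, 0, 0, 0, 0.08, -0.08, -0.26, 0, 0, 0, 0.12, -0.12, -0.39, 0, 0, 0, 0.16, -0.165, -0.52, 0, 0, 0, 0.2, -0.205, -0.65, 0, 0, 0, 0.24, -0.245, -0.78, 0, 0, 0, 0.28, -0.29, -0.91, 0, 0, 0, 0.32, -0.33, -1.04, 0, 0, 0, 0.36, -0.37, -1.17, 0, 0, 0, 0.4, -0.41, -1.3],
  "finger_gap": 85
}}

```text
clock: 12.8
position: [512.8, 381.8, 330.7]
ee_rot: [0.722, -0.64, 0.148, -0.218]
contact_force: [-0.1, 0.3, -0.1]
gripper_width: 84.8
grasp_force: 0.0
```

```bash
python3 -c "
from g import *
rel(top+90*bz,G)"
```

```text
pos [512.8 381.8 330.7] j [ 1.01  0.15 -0.4   0.58 -0.7  -1.28]
d [ 41.1  72.7 100. ] rv [ 0.072 -0.073 -0.233]
```

Emit:
{"fn": "shift_gripper", "kwargs": {
  "offsets": [0, 0, 0, 0.036, -0.037, -0.117, 0, 0, 0, 0.072, -0.073, -0.233, 13, 24, 30, 0.072, -0.073, -0.233, 27, 48, 65, 0.072, -0.073, -0.233, 41, 73, 100, 0.072, -0.073, -0.233, 41, 73, 100, 0.072, -0.073, -0.233, 41, 73, 100, 0.072, -0.073, -0.233]
}}

```text
clock: 13.5
position: [504.9, 351.0, 211.7]
ee_rot: [0.786, -0.541, 0.171, -0.244]
contact_force: [2.3, 0.3, 1.1]
gripper_width: 84.7
grasp_force: 0.0
```

Run:
```python
from g import *
rel(top-35*bz,G)
c=cal("wrist");a=arm.get_image("wrist");cv2.imwrite("pics/w5.png",a)
```

```text
pos [504.9 351.  211.7] j [ 0.64  0.18 -0.83  1.73 -0.16 -1.96]
d [  2.1   3.7 129.9] rv [ 0.005 -0.011 -0.006]
```

View pics/w5.png

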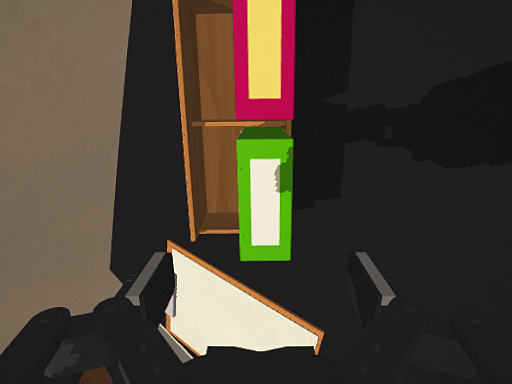

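The approach pose is right: the green box is centred between the fingers at (265,200). But joint 5 is at its limit of −0.16. I'll fit a small kinematic model to the logged states and pick a side tilt about the box's x axis, which parallel pads allow.

Create kin.py:
```python
from g import *
from scipy.optimize import least_squares
E=lambda a,t:Rn.from_euler(a,t)
def fk(q,p):
    L1,L2,e,h,Lt,r0,s=p;ph=q[1]-q[2]
    W=E("z",q[0]);A=W*E("y",ph);w=W.apply([r0+L1*np.sin(q[1]),0,h+L1*np.cos(q[1])])+A.apply([L2,0,e])
    B=A*E("x",s*q[3])*E("y",-q[4]);return w+B.apply([Lt,0,0]),B*E("x",s*q[5])
S=[([-.8584,.3855,.0068,0,-1.194,-.2586],[273.8,-561.3,247.3]),([-.25,.2,-.04,0,-1.33,-.97],[470.2,-283.7,336.2]),([.89,.37,.19,0,-1.39,-2.11],[512.7,382.2,330.1]),([1.01,.15,-.4,.58,-.7,-1.28],[512.8,381.8,330.7])]
s=arm.read_state();S.append((s["joints"],s["position"]))
Q=Rn.from_quat([[.722,-.64,.148,-.218],s["ee_rot"]])
best=None
for sg in(1,-1):
    f=lambda p:np.concatenate([fk(q,[*p,sg])[0]-x for q,x in S]+[200*(fk(S[3+i][0],[*p,sg])[1].apply([1,0,0])-Q[i].apply([0,0,1])) for i in(0,1)]+[0.01*(np.array(p)-[350,350,50,300,200,0])])
    r=least_squares(f,[350,350,50,300,200,0]);
    if best is None or r.cost<best[0]:best=(r.cost,[*r.x,sg],r.fun)
P=best[1]
C=fk(s["joints"],P)[1].inv()*Rn.from_quat(s["ee_rot"]) # flange->tool
lo=np.array([-3.14,-1.21,-1.07,-3.16,-2.99,-3.1]);hi=np.array([3.14,2.06,1.41,2.05,-.16,3.1])
def ik(pos,Rm,q0):
    Rt=Rn.from_matrix(Rm)
    def f(q):
        x,o=fk(q,P);return np.r_[x-pos,200*((o*C).inv()*Rt).as_rotvec()]
    r=least_squares(f,np.clip(q0,lo+1e-3,hi-1e-3),bounds=(lo,hi));return r.x,r.cost
if __name__=="__main__":
    print(best[0],np.round(P,1),best[2].round(1)[:21])
    for al in(-.6,-.45,-.3,-.15,0,.15,.3,.45,.6,.8):
        Ra=Rn.from_rotvec(al*bx).as_matrix()@G
        for d in(60,-30):
            g=top-(-d)*0*bz
            sol=min((ik(top+d*bz if d<0 else top-30*bz-90*Ra[:,2],Ra,[.64,.4,-.7,j4,-.4,j6]) for j4 in(1.7,0,-1.7,-3) for j6 in(-2,-.3,2)),key=lambda t:t[1])
            print(al,d,sol[0].round(2),round(sol[1],1))
```

```bash
python3 kin.py
```

```text
41627.9278799864 [698.2 379.2 -23.6 311.3 543.    2.   -1. ] [ 1.231e+02  1.018e+02  5.900e+00  1.810e+01  1.590e+02  3.400e+00
 -1.200e+02  1.026e+02 -1.900e+00 -2.150e+01  4.000e+01 -1.380e+01
  3.430e+01 -6.040e+01  6.500e+00  7.000e-01  1.000e-01  4.000e-01
 -0.000e+00 -0.000e+00  0.000e+00]
-0.6 60 [ 1.31  0.66 -0.33  0.95 -1.08 -1.81] 0.0
-0.6 -30 [ 1.2   0.73 -0.41  1.11 -0.96 -1.94] 0.0
-0.45 60 [ 1.26  0.54 -0.49  1.05 -0.89 -1.86] 0.0
-0.45 -30 [ 1.15  0.65 -0.55  1.27 -0.78 -2.04] 0.0
-0.3 60 [ 1.17  0.43 -0.64  1.21 -0.69 -1.93] 0.0
-0.3 -30 [ 1.06  0.57 -0.68  1.54 -0.61 -2.21] 0.0
-0.15 60 [ 1.02  0.34 -0.76  1.48 -0.48 -2.06] 0.0
-0.15 -30 [ 0.92  0.51 -0.8   1.98 -0.48 -2.52] 0.0
0 60 [ 0.81  0.29 -0.85  2.05 -0.28 -2.43] 0.5
0 -30 [ 0.79  0.46 -0.76  2.05 -0.29 -2.43] 140.4
0.15 60 [ 0.52  0.28 -0.92 -2.88 -0.26  2.77] 0.0
0.15 -30 [ 0.53  0.5  -0.94 -3.02 -0.49  2.9 ] 0.0
0.3 60 [ 0.22  0.33 -0.93 -2.14 -0.46  2.32] 0.0
0.3 -30 [ 0.32  0.54 -0.94 -2.52 -0.6   2.66] 0.0
0.45 60 [-0.01  0.43 -0.89 -1.77 -0.65  2.21] 0.0
0.45 -30 [ 0.13  0.6  -0.91 -2.13 -0.7   2.5 ] 0.0
0.6 60 [-0.16  0.54 -0.8  -1.51 -0.82  2.15] 0.0
0.6 -30 [-0.02  0.68 -0.83 -1.82 -0.81  2.38] 0.0
0.8 60 [-0.28  0.71 -0.63 -1.28 -1.01  2.07] 0.0
0.8 -30 [-0.14  0.8  -0.68 -1.51 -0.97  2.24] 0.0
```

Run:
```python
s=open("kin.py").read()
s=s.replace("L1,L2,e,h,Lt,r0,s=p","L1,L2,e,h,Lt,r0,d,wy,wt,s=p").replace("A.apply([L2,0,e])","A.apply([L2,d,e])+(A*E('x',s*q[3])).apply([0,wy,0])").replace("B.apply([Lt,0,0])","B.apply([Lt,0,wt])")
s=s.replace("[350,350,50,300,200,0]","[350,350,50,300,200,0,-158,0,0]").replace("0.01*","0.003*")
s=s.replace("g=top-(-d)*0*bz\n","\n").replace(".round(1)[:21]",".round(1)[:21].tolist()")
open("kin.py","w").write(s)
```

```bash
python3 kin.py
```

```text
8.339661461303365 [ 5.498e+02  4.230e+02 -2.500e+00  1.759e+02  2.784e+02  6.200e+00
  4.000e-01 -1.590e+02 -7.000e-01 -1.000e+00] [0.8, 0.6, 0.9, -0.5, 0.0, -2.9, 1.0, -0.0, 1.8, -0.1, -0.3, 0.5, 0.1, -0.0, -0.3, 0.7, 0.1, 0.4, -0.0, -0.0, 0.0]
-0.6 60 [ 1.1   0.5  -0.57  1.13 -0.95 -1.83] 0.0
-0.6 -30 [ 0.93  0.59 -0.6   1.36 -0.84 -1.95] 0.0
-0.45 60 [ 1.03  0.41 -0.66  1.24 -0.77 -1.85] 0.0
-0.45 -30 [ 0.85  0.53 -0.67  1.54 -0.67 -2.02] 0.0
-0.3 60 [ 0.92  0.34 -0.74  1.4  -0.57 -1.89] 0.0
-0.3 -30 [ 0.72  0.48 -0.71  1.79 -0.5  -2.13] 0.0
-0.15 60 [ 0.74  0.28 -0.8   1.67 -0.35 -2.  ] 0.0
-0.15 -30 [ 0.59  0.45 -0.71  2.05 -0.31 -2.26] 11.0
0 60 [ 0.57  0.25 -0.8   1.96 -0.16 -2.13] 39.1
0 -30 [ 0.53  0.44 -0.69  2.05 -0.16 -2.2 ] 219.9
0.15 60 [ 0.84  0.26 -0.6   0.35 -0.16 -0.73] 165.2
0.15 -30 [ 0.8   0.45 -0.39 -0.09 -0.16 -0.27] 320.8
0.3 60 [ 0.77  0.26 -0.44 -0.3  -0.21 -0.03] 0.0
0.3 -30 [ 0.76  0.45 -0.31 -0.48 -0.16  0.16] 0.4
0.45 60 [ 0.56  0.3  -0.26 -0.81 -0.48  0.59] 0.0
0.45 -30 [ 0.59  0.46 -0.18 -0.92 -0.4   0.7 ] 0.0
0.6 60 [ 0.4   0.36 -0.18 -1.03 -0.7   0.88] 0.0
0.6 -30 [ 0.47  0.5  -0.12 -1.12 -0.61  0.95] 0.0
0.8 60 [ 0.25  0.46 -0.1  -1.17 -0.97  1.09] 0.0
0.8 -30 [ 0.35  0.57 -0.05 -1.25 -0.87  1.13] 0.0
```

Create plan.py:
```python
from kin import *
al=-.25;Ra=Rn.from_rotvec(al*bx).as_matrix()@G
B=np.c_[bx,by,bz];H=B.T@Ra   # tool in box frame
Bt=Rn.from_euler("z",20.45,degrees=True).as_matrix();Rp=Bt@H;ctr=np.array([470.5,-281,0])
```

Run:
```python
from plan import *
q=s["joints"]
for n,p,R in(("pre",top-30*bz-95*Ra[:,2],Ra),("grasp",top-30*bz,Ra),("lift",top+60*bz,Ra),("lift2",top+150*bz,Ra),("up",np.array([520,330,330]),Rp),("mid",np.array([560,0,330]),Rp),("hi",ctr+[0,0,330],Rp),("lo",ctr+[0,0,105],Rp)):
    q,c=ik(p,R,q);print(n,p.round(),q.round(2),round(c,2))
rel(top-30*bz-95*Ra[:,2],Ra)
```

```text
pre [512. 375. 182.] [ 0.88  0.31 -0.76  1.45 -0.51 -1.9 ] 0.0
grasp [569. 373. 107.] [ 0.67  0.47 -0.72  1.9  -0.43 -2.19] 0.0
lift [521. 354. 181.] [ 0.81  0.3  -0.78  1.52 -0.48 -1.92] 0.0
lift2 [473. 335. 254.] [ 0.99  0.14 -0.77  1.13 -0.62 -1.64] 0.0
up [520 330 330] [ 0.92  0.36  0.07  0.21 -1.42 -0.61] 0.0
mid [560   0 330] [ 0.41  0.19 -0.18  0.27 -1.23 -0.14] 0.0
hi [ 470. -281.  330.] [-0.14  0.11 -0.27  0.25 -1.08  0.39] 0.0
lo [ 470. -281.  105.] [-0.16  0.34 -0.66  0.48 -0.49  0.11] 0.0
pos [501.5 349.2 206.2] j [ 0.64  0.19 -0.83  1.74 -0.16 -1.96]
d [-20.9  -2.3  30.2] rv [0.014 0.237 0.003]
```

Emit:
{"fn": "shift_gripper", "kwargs": {
  "offsets": [-10, -1, 5, 0.007, 0.12, 0, -21, -2, 10, 0.014, 0.237, 0, -21, -2, 30, 0.014, 0.237, 0, -21, -2, 30, 0.014, 0.237, 0, -21, -2, 30, 0.014, 0.237, 0],
  "finger_gap": 85
}}

```text
clock: 14.05
position: [514.8, 377.4, 188.2]
ee_rot: [0.759, -0.565, 0.267, -0.183]
contact_force: [0.4, 0.2, 0.5]
gripper_width: 84.7
grasp_force: 0.0
```

```bash
python3 -c "
from plan import *
rel(top-30*bz,Ra)"
```

```text
pos [514.8 377.4 188.2] j [ 0.88  0.3  -0.75  1.43 -0.52 -1.89]
d [ 0.5  7.  97.8] rv [-0.006  0.002 -0.005]
```

Emit:
{"fn": "shift_gripper", "kwargs": {
  "offsets": [0, 4, 15, 0, 0, 0, 0, 7, 30, 0, 0, 0, 0, 7, 30, 0, 0, 0, 0, 7, 30, 0, 0, 0]
}}

```text
clock: 14.45
position: [528.6, 374.1, 161.4]
ee_rot: [0.758, -0.566, 0.267, -0.184]
contact_force: [0.2, -0.1, 0.2]
gripper_width: 85.0
grasp_force: 0.0
```

```bash
python3 -c "
from plan import *
rel(top-30*bz,Ra)"
```

```text
pos [528.6 374.1 161.4] j [ 0.81  0.35 -0.77  1.61 -0.48 -2.01]
d [-0.4  1.1 68.1] rv [-0.007  0.002 -0.007]
```

Emit:
{"fn": "shift_gripper", "kwargs": {
  "offsets": [0, 1, 15, 0, 0, 0, 0, 1, 30, 0, 0, 0, 0, 1, 45, 0, 0, 0, 0, 1, 58, 0, 0, 0, 0, 1, 67, 0, 0, 0, 0, 1, 67, 0, 0, 0, 0, 1, 67, 0, 0, 0]
}}

```text
clock: 15.15
position: [568.1, 374.2, 107.9]
ee_rot: [0.759, -0.565, 0.267, -0.184]
contact_force: [0.1, -0.4, 0.0]
gripper_width: 85.0
grasp_force: 0.0
```

```bash
python3 -c "
from plan import *
rel(top-30*bz,Ra)"
```

```text
pos [568.1 374.2 107.9] j [ 0.66  0.46 -0.73  1.92 -0.44 -2.22]
d [1.6 0.  1.7] rv [-0.008  0.003 -0.005]
```

Emit:
{"fn": "shift_gripper", "kwargs": {
  "offsets": [0, 0, 0, 0, 0, 0, 0, 0, 0, 0, 0, 0, 0, 0, 0, 0, 0, 0, 0, 0, 0, 0, 0, 0, 0, 0, 0, 0, 0, 0, 0, 0, 0, 0, 0, 0, 0, 0, 0, 0, 0, 0, 0, 0, 0, 0, 0, 0, 0, 0, 0, 0, 0, 0, 0, 0, 0, 0, 0, 0],
  "finger_gap": 30
}}

```text
clock: 16.15
position: [567.8, 374.8, 107.8]
ee_rot: [0.759, -0.564, 0.267, -0.185]
contact_force: [-4.1, -1.7, 4.6]
gripper_width: 41.2
grasp_force: 60.7
```

```bash
python3 -c "
from plan import *
print(toolvec(bz).round(3))"
```

```text
[ 0.244 -0.01  -0.97 ]
```

Emit:
{"fn": "shift_gripper", "kwargs": {
  "offsets": [3, 0, -12, 0, 0, 0, 6, 0, -24, 0, 0, 0, 10, 0, -40, 0, 0, 0, 15, 0, -60, 0, 0, 0, 20, 0, -80, 0, 0, 0, 26, 0, -102, 0, 0, 0, 32, 0, -124, 0, 0, 0, 37, 0, -146, 0, 0, 0, 37, 0, -146, 0, 0, 0]
}}

```text
clock: 17.05
position: [485.2, 342.7, 230.6]
ee_rot: [0.759, -0.564, 0.266, -0.185]
contact_force: [-0.1, 1.0, -1.9]
gripper_width: 41.4
grasp_force: 63.1
```

Run:
```python
from plan import *
rel(np.array([500,325,330]),Rp)
a=arm.get_image("wrist");b=arm.get_image("scene");cv2.imwrite("pics/l1.png",cv2.resize(np.hstack([a,b]),None,fx=.78,fy=.78,interpolation=3))
```

```text
pos [485.2 342.7 230.6] j [ 0.94  0.18 -0.79  1.27 -0.56 -1.75]
d [ 39.6 -63.8 -69.1] rv [-0.605  0.012 -0.138]
```

View pics/l1.png

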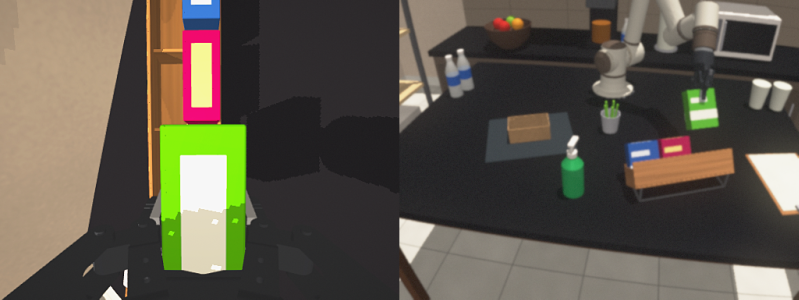

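The box is in the grip and clear of the bin, and the red and blue boxes haven't moved. Next: turn it upright, raise it and carry it over to the tray.

Emit:
{"fn": "shift_gripper", "kwargs": {
  "offsets": [8, -13, -14, -0.1, 0, -0.023, 16, -26, -28, -0.2, 0.004, -0.046, 24, -39, -42, -0.3, 0.006, -0.07, 32, -52, -56, -0.4, 0.008, -0.092, 40, -64, -69, -0.5, 0.01, -0.115, 40, -64, -69, -0.605, 0.012, -0.138, 40, -64, -69, -0.605, 0.012, -0.138]
}}

```text
clock: 17.85
position: [504.7, 325.6, 326.7]
ee_rot: [0.813, -0.568, 0.102, 0.074]
contact_force: [0.8, 0.7, -4.8]
gripper_width: 41.3
grasp_force: 63.4
```

```bash
python3 -c "
from plan import *
rel(ctr+[0,0,330],Rp)"
```

```text
pos [504.7 325.6 326.7] j [ 0.94  0.34  0.04  0.21 -1.41 -0.63]
d [540.8 240.7 137. ] rv [ 0.005 -0.002 -0.005]
```

Emit:
{"fn": "shift_gripper", "kwargs": {
  "offsets": [36, 16, 9, 0, 0, 0, 72, 32, 18, 0, 0, 0, 108, 48, 27, 0, 0, 0, 144, 64, 36, 0, 0, 0, 180, 80, 46, 0, 0, 0, 216, 96, 55, 0, 0, 0, 252, 112, 64, 0, 0, 0, 288, 128, 73, 0, 0, 0, 324, 144, 82, 0, 0, 0, 360, 160, 91, 0, 0, 0]
}}

```text
clock: 18.85
position: [479.4, -81.8, 329.2]
ee_rot: [0.814, -0.567, 0.102, 0.074]
contact_force: [0.5, 0.6, -3.1]
gripper_width: 41.5
grasp_force: 63.6
```

Emit:
{"fn": "shift_gripper", "kwargs": {
  "offsets": [36, 16, 9, 0, 0, 0, 72, 32, 18, 0, 0, 0, 108, 48, 27, 0, 0, 0, 144, 64, 36, 0, 0, 0, 181, 81, 46, 0, 0, 0, 181, 81, 46, 0, 0, 0, 181, 81, 46, 0, 0, 0]
}}

```text
clock: 19.55
position: [468.2, -283.8, 329.5]
ee_rot: [0.814, -0.568, 0.101, 0.074]
contact_force: [0.3, 0.5, -3.4]
gripper_width: 41.6
grasp_force: 63.5
```

Run:
```python
from plan import *
rel(ctr+[0,0,107],Rp)
c=cal("wrist");a=arm.get_image("wrist");np.savez("w6.npz",K=c[0],D=c[1],R=c[2],t=c[3]);b=arm.get_image("scene");cv2.imwrite("pics/sc6.png",b);cv2.imwrite("pics/w6.png",a)
cv2.imwrite("pics/l2.png",np.hstack([cv2.resize(a[:,90:420],None,fx=1.2,fy=1.2),cv2.resize(b[60:240,90:270],(400,461),interpolation=2)[:460]]) if 0 else cv2.resize(np.hstack([a,cv2.resize(b[60:240,90:270],(384,384),interpolation=2)]),None,fx=.88,fy=.88))
```

```text
pos [ 468.2 -283.8  329.5] j [-0.14  0.12 -0.27  0.25 -1.09  0.38]
d [-57.1  -4.2 215.1] rv [ 0.006 -0.001 -0.004]
```

View pics/l2.png

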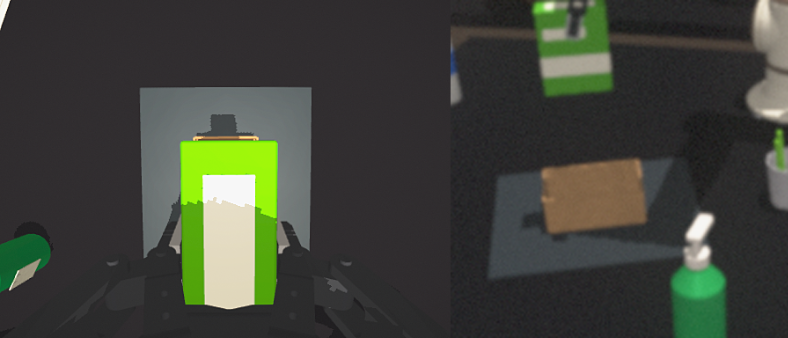

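The box is held above the tray, its sides at canvas x≈533–612 in the scene crop. I'll check its tilt by casting rays on the box's far face in the scene view, then lower it.

Run:
```python
from plan import *
b=cv2.imread("pics/sc6.png");h=cv2.cvtColor(b,cv2.COLOR_BGR2HSV);roi=np.zeros(b.shape[:2],bool);roi[30:125,110:185]=1
m=(abs(h[...,0].astype(int)-52)<18)&(h[...,1]>90)&(h[...,2]>50)&roi
k=np.vstack([c for c in cv2.findContours(m.astype(np.uint8),0,1)[0] if cv2.contourArea(c)>15]);hu=cv2.convexHull(k);ap=cv2.approxPolyDP(hu,3,True).reshape(-1,2);print(ap.tolist())
# expected corners, box pose from TCP: bottom centre
st=arm.read_state();o=st["position"]-100*Bt[:,2]
K,D,R,t=cal("scene")
X=np.array([o+Bt@np.array(v) for v in[(21,50,0),(21,-50,0),(21,-50,130),(21,50,130),(-21,50,130),(-21,-50,130)]])
print(cv2.projectPoints(X,cv2.Rodrigues(R)[0],t,K,D)[0].reshape(-1,2).round(1).tolist())
# far-face corners by rays onto its plane, in box frame
oc,d=rays("scene",ap);n=Bt[:,0]
p=oc+d*(((o+21*n-oc)@n)/(d@n))[:,None];print(((p-o)@Bt).round(1).tolist())
```

```text
[[175, 108], [140, 111], [135, 60], [171, 58]]
[[176.6, 106.2], [140.8, 109.5], [134.6, 64.8], [172.5, 61.7], [171.8, 56.6], [135.0, 59.6]]
[[21.0, 45.1, -5.2], [21.0, -52.8, -4.5], [21.0, -47.4, 143.1], [21.0, 46.8, 140.6]]
```

Emit:
{"fn": "shift_gripper", "kwargs": {
  "offsets": [0, -4, 0, 0, 0, 0, -10, -4, 40, 0, 0, 0, -20, -4, 80, 0, 0, 0, -31, -4, 120, 0, 0, 0, -41, -4, 155, 0, 0, 0, -47, -4, 180, 0, 0, 0, -52, -4, 196, 0, 0, 0, -52, -4, 196, 0, 0, 0]
}}

```text
clock: 20.45
position: [471.5, -278.7, 126.4]
ee_rot: [0.815, -0.565, 0.1, 0.074]
contact_force: [-0.4, -0.5, -2.4]
gripper_width: 41.1
grasp_force: 63.4
```

Emit:
{"fn": "shift_gripper", "kwargs": {
  "offsets": [-1, 0, 3, 0, 0, 0, -1.5, 0, 6, 0, 0, 0, -2, 0, 8, 0, 0, 0, -2, 0, 8, 0, 0, 0]
}}

```text
clock: 20.85
position: [473.0, -280.0, 121.2]
ee_rot: [0.814, -0.566, 0.103, 0.072]
contact_force: [-0.4, 0.5, -2.5]
gripper_width: 41.3
grasp_force: 63.5
```

```bash
python3 -c "
from plan import *
print(toolvec([0,0,-1.]).round(3));rel(ctr+[0,0,105],Rp)"
```

```text
[-0.25  -0.001  0.968]
pos [ 473.  -280.   121.2] j [-0.15  0.32 -0.64  0.44 -0.54  0.13]
d [-4.1  2.7 15.7] rv [ 0.001 -0.003 -0.001]
```

Emit:
{"fn": "shift_gripper", "kwargs": {
  "offsets": [-0.8, 1, 3, 0, 0, 0, -1.5, 2, 6, 0, 0, 0, -2, 2, 8, 0, 0, 0, -2, 2, 8, 0, 0, 0]
}}

```text
clock: 21.25
position: [470.6, -280.9, 112.1]
ee_rot: [0.814, -0.566, 0.102, 0.073]
contact_force: [0.3, -0.3, -2.9]
gripper_width: 41.6
grasp_force: 63.5
```

Emit:
{"fn": "shift_gripper", "kwargs": {
  "offsets": [-0.5, 0, 2, 0, 0, 0, -0.8, 0, 3, 0, 0, 0, -0.8, 0, 3, 0, 0, 0]
}}

```text
clock: 21.55
position: [470.8, -280.8, 109.2]
ee_rot: [0.814, -0.566, 0.103, 0.073]
contact_force: [0.1, 0.5, -2.1]
gripper_width: 41.7
grasp_force: 63.5
```

Emit:
{"fn": "shift_gripper", "kwargs": {
  "offsets": [-0.5, 0, 2, 0, 0, 0, -0.8, 0, 3, 0, 0, 0, -0.8, 0, 3, 0, 0, 0]
}}

```text
clock: 21.85
position: [471.4, -281.0, 107.4]
ee_rot: [0.814, -0.566, 0.104, 0.073]
contact_force: [-1.0, 0.8, 5.1]
gripper_width: 41.3
grasp_force: 64.4
```

Emit:
{"fn": "shift_gripper", "kwargs": {
  "offsets": [-0.2, 0, 1, 0, 0, 0, -0.2, 0, 1, 0, 0, 0]
}}

```text
clock: 22.05
position: [471.5, -281.2, 107.3]
ee_rot: [0.814, -0.566, 0.104, 0.073]
contact_force: [-3.5, 2.9, 9.9]
gripper_width: 41.6
grasp_force: 65.1
```

Emit:
{"fn": "shift_gripper", "kwargs": {
  "offsets": [0, 0, 0, 0, 0, 0, 0, 0, 0, 0, 0, 0, 0, 0, 0, 0, 0, 0, 0, 0, 0, 0, 0, 0, 0, 0, 0, 0, 0, 0, 0, 0, 0, 0, 0, 0],
  "finger_gap": 75
}}

```text
clock: 22.65
position: [471.0, -280.8, 105.2]
ee_rot: [0.815, -0.566, 0.103, 0.073]
contact_force: [-0.9, 0.6, -0.0]
gripper_width: 75.4
grasp_force: 0.0
```

Emit:
{"fn": "shift_gripper", "kwargs": {
  "offsets": [0, 0, -15, 0, 0, 0, 0, 0, -40, 0, 0, 0, 0, 0, -80, 0, 0, 0, 0, 0, -130, 0, 0, 0, 0, 0, -180, 0, 0, 0, 0, 0, -220, 0, 0, 0, 0, 0, -220, 0, 0, 0]
}}

```text
clock: 23.35
position: [454.6, -228.9, 325.2]
ee_rot: [0.814, -0.566, 0.109, 0.069]
contact_force: [0.6, -0.4, 0.2]
gripper_width: 74.8
grasp_force: 0.0
```

Run:
```python
from plan import *
a=arm.get_image("wrist");b=arm.get_image("scene");cv2.imwrite("pics/sc7.png",b);cv2.imwrite("pics/top7.png",arm.get_image("top"))
cv2.imwrite("pics/l3.png",cv2.resize(np.hstack([a,cv2.resize(b[60:240,90:270],(384,384),interpolation=2)]),None,fx=.88,fy=.88))
```

```text
(no output)
```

View pics/l3.png

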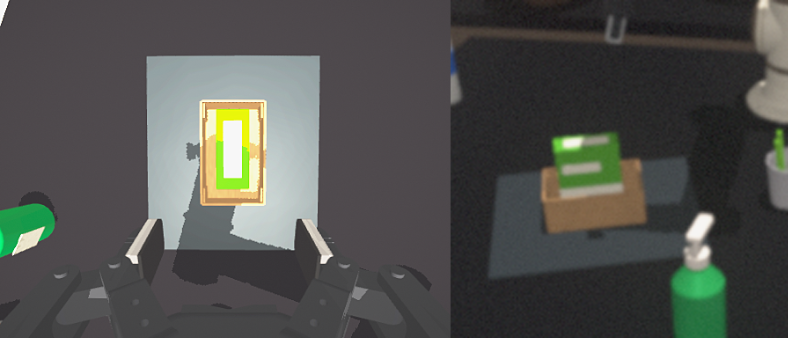

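The green box stands upright between the upright walls (wrist view, box top at (232,150) inside the rim at (201–266,100–206)). One numerical check of the rim before handing in.

Run:
```python
from h import *
z=np.load("w2.npz");c=tuple(z[k] for k in"KDRt");Z=Rn.from_euler("z",20.45,degrees=True).as_matrix()
for q in((203,122),(325,122),(322,197),(206,197)): print((Z.T@(onplane("wrist",[q],65,c)[0]-[470.5,-281,0])).round(1))
```

```text
[-52.7 -77.8  65. ]
[-52.2  78.7  65. ]
[48.8 80.7 65. ]
[ 48.7 -79.8  65. ]
```

```bash
python3 -c "
from bench import arm
print(arm.job_done())"
```

```text
the job is handed in; nothing more can be done
None
```

I folded all four tray walls upright and set the green box down upright inside the tray, then handed the job in at about 23.5 s of the 72 s; no verdict was returned. The red and blue boxes, the sanitiser and the bucket were not touched.

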